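# Check, close and pin the cutter bar housing

## Robot

A 7-joint arm with a two-finger parallel gripper is mounted at the origin on the work surface. World frame = base frame: x ahead of the robot, y to its left, z up, the work surface at z = 0. Lengths are in m, angles in rad, forces in N, time in s.
With the tool pointing down it reaches from about 0.425 to 0.925 m from the base axis. Payload 6.8 kg.
Tool frame: the origin (TCP) lies at the very end of the fingers, on their centre line; the grasp point (between the pads) lies 19 mm behind it (r.grip_point_offset is the distance from the TCP to the grasp point, in m); z points along the fingers, y is the line along which they close (so a half turn about z gives the same grasp; the last joint's range is limited). The gripper opens to 85 mm and grips with 20 to 120 N. Pads are 22 mm wide; open, the fingers measure 114 mm over their backs; the gripper's body (76 mm by 85 mm) begins 54 mm behind the grasp point. The pads swing forward as they close: fully open they stand 13 mm farther back than shut.
Start: joints at [-1.254, 0.477, 0.022, 1.555, -0.011, 1.109, -0.083], TCP at [0.278, 0.615, 0.231] pointing down, gripper open.
Joint ranges: [-2.96, 2.96], [-0.34, 2.1], [-1.41, 1.46], [0.24, 2.44], [-1.37, 4.51], [0.17, 1.92], [-2.96, 2.96]. Speed limits (rad/s): [2.39, 2.39, 3.14, 3.14, 3.14, 3.14, 3.14].

## Interface

Orientations are given as a rotation vector (axis times angle).
In Python, from bench import status, eyes, r gives the robot as it stands.
- The arm moves only by the shell command python3 -m crank 'ROWS' [OPENING] [FORCE]. ROWS is JSON, a list of rows, each a list of 6 numbers: the shift along the tool's x, y, z normalised to -1 to 1, where 1 is 0.02 m, then the turn, a rotation vector about the tool's x, y, z normalised to -1 to 1, where 1 is 45 degrees. A call has 1 to 12 rows; each row shifts and turns the commanded pose from where the row before left it, along the tool's axes as they then stand; what a row does not reach is not made up. A row lasts 1/10 s, in which the tool goes at most 50 mm and 8.59 degrees, less where a joint would pass 70% of its speed; a pose out of reach is approached as far as the arm can. A call with a number of a shift or a turn outside -1 to 1 is refused whole. A call with a gripper value outside its range is refused whole. OPENING is the opening, from 0 (shut) to 1 (fully open), set as the call begins (- or left out, the last holds). The fingers move at their own pace and stop on an object; FORCE is the grip in N (left out, the last holds). Time passes only in rows, so rows that do not move let the fingers close. It gives the time, the measured TCP pose, the force, the opening and the grip force at its end, in the units of the state.
- status.get_obs(): the state, without advancing time (a new reading comes with each control period).
- eyes.grab_frame(name): name is "scene" or "top" or "wrist"; returns a dict with "image" (400x640x3 uint8, red, green, blue), "depth" (400x640 float32, m along the optical axis (not along the pixel's ray), 0 where there is no reading), "fovy" (degrees; the focal length in pixels is half the picture's height over the tangent of half this angle, whatever the lens; pixels are square), "cx", "cy" (the principal point, pixels), "k1" (the pictures are not rectified: a ray, as slopes to the right and down, at radius r is drawn at 1 + k1 r^2 times it, then the intrinsics apply), "world_to_cam" (4x4, takes a point from world to camera coordinates). Camera axes: x right, y up, looking along -z (the intrinsics and any distortion apply to the point x, -y, -z); pixel columns grow to the right and rows downward; lengths in m; the calibration is good to about 2 mm. A picture is of the moment at which its call begins.
- r.hand_in(): hands the job in; it is judged then, once.
The state is a dict: "clock": time; "joints": joint angles; "qvel": joint speeds; "tau": joint torques, N m; "tcp_pos": TCP position; "orientation": TCP orientation; "contact_force": force on the tool from outside, world axes, zero at the start; "moment": the same for the moment, N m; "grip_width": finger opening in m; "gripper_force": force on a finger pad.
Only numpy, scipy, OpenCV 4.12 (cv2) and the standard library are available. Lean on these libraries where they do the work, as an engineer would, in place of code of your own. Each camera call takes 0.05 s, during which the arm holds its last target. There are 200 camera calls.

## Task

Check that the spring plunger in the open cutter bar housing is free by pressing it down to its stop, then swing the hinged cover closed over it, take the locking pin from its block and push it down through the aligned holes of the cover and the lower lug. Finish while still holding the pin and bearing down on it, so that its collar keeps the cover pressed fully shut against the plunger's spring; do not let go. Leave the other things on the shelf where they are.

Things in the scene. Friction and masses are not known exactly. Their poses are not given: they have to be found in the camera images.
- housing: Steel cutter bar housing, fixed to the shelf. Lower half: an open tray 110 mm deep (its x), 150 mm wide (its y), rim 40 mm high, 5 mm walls, with a lug 40 x 44 mm sticking out of the middle of its front (-x) side: the lug's top is level with the rim, it is 14 mm thick and open below. Origin: centre of the tray's underside, z up. The cover is hinged along the top of the back (+x) rim and stands open at the start.
- plunger_top (a point): Top of the brass spring plunger that stands inside the tray, 30 mm in front of its centre (housing x = -30 mm): a round domed head 24 mm across, its top 4 mm above the rim when free. Moves with the plunger.
- plunger (a joint): Travel of the plunger, m: 0 free, 0.006 down on its stop; about 3.5 N starts it and 7.7 N holds it at the stop; springs back up.
- cover (a joint): Opening angle of the housing's cover, rad: 0 shut on the tray, about 1.6 standing upright (as at the start), limit 1.9. The hinge is stiff (0.14 N m): the cover stays where it is left, except that near shut it comes to lie on the plunger, which lifts it again to 0.03 to 0.05 rad ajar when not pressed (the holes are then still aligned to better than 0.6 mm). About 5 N down at the cover's hole shuts it fully.
- cover_hinge (a point): Middle of the cover's hinge axis, which runs along the housing's y, 40 mm above the shelf, 55 mm behind the housing's origin. The cover is a flat steel plate 8 mm thick: from the hinge 110 mm long and 150 mm wide, then a lug 44 mm wide which ends 150 mm from the hinge. The hinge axis lies in the plane of its inner (when shut: lower) face. Two low ribs on the outer face at 30 and 65 mm from the hinge. Frame turns with the cover.
- cover_hole (a point): Centre of the round 13 mm through hole in the cover's lug, at its outer face (upper when shut, then 48 mm above the shelf), 130 mm from the hinge. Moves with the cover.
- lug_hole (a point): Centre of the mouth (top, 40 mm above the shelf) of the round 13 mm through hole in the lower half's lug, 75 mm in front of the housing's origin.
- block: Grey plastic block 56 x 56 mm, 45 mm high, fixed to the shelf, with a 13 mm hole, 42 mm deep, in the middle of its top in which the locking pin stands. Origin: centre of its underside.
- pin: Loose steel locking pin, about 60 g, upright in the block at the start. Origin: on its axis at the underside of its collar, z up along the axis. Below: shank 10 mm thick, 34 mm long, the last 6 mm tapering to 5.6 mm. Above: collar 28 mm across, 4 mm thick, then a ridged round grip 18 mm across, 34 mm tall, up to 38 mm above the origin.
- pin_tip (a point): Centre of the lower end of the pin's shank, 34 mm below the pin's origin.
- canister: screw-top aluminium canister with a ridged lid, 67 mm across and 100 mm tall, standing; bystander. Origin: centre of its underside.
- globe: frosted white glass lamp globe standing on its 60 mm neck, 100 mm across, 105 mm tall; bystander. Origin: centre of its underside.
- fuse_puller: flat brass fuse puller, 92 mm long, 7 mm thick, lying; bystander. Origin near its middle, underside.
- print_guide: blue plastic print guide, a channel 40 x 150 x 20 mm; bystander. Origin: centre of its underside.
- screwdriver: screwdriver about 160 mm long, lying; bystander.
- roll_core: cardboard tube 52 mm across, 55 mm tall, standing; bystander. Origin: centre of its underside.
- gear: white plastic gear wheel 46 mm across, 18 mm tall, lying flat; bystander. Origin: centre of its underside.

How it is judged:
By the outcome, as a careful person would: the job done as asked, in the order asked, and still so for the second after the job is handed in, while the arm keeps its last pose, push and grip.
It also fails if it takes over 70 s, if anything falls off the work surface, if the arm or the gripper's body presses on something with over 40 N, if the wrist force passes 120 N, or if a joint passes its speed limit or range.

## Working session

There is one attempt and no reset: what is moved stays moved. The work goes in short steps, Python scripts to look and compute and a shell command to move; the robot and the scene stay as the last step left them, time stands still between calls to the robot, and variables do not carry over. Pictures are saved under pics/ and viewed, at most 10 in all, crops included, and the job is handed in when it is done.

```bash
mkdir -p pics
cat > h.py <<'E'
import numpy as np, cv2
from bench import status, eyes, r
from scipy.spatial.transform import Rotation as R
def grab(name,save=None):
    f=eyes.grab_frame(name)
    if save: cv2.imwrite('pics/'+save,f['image'][:,:,::-1])
    np.savez('/tmp/'+name+'.npz',**f); return f
def load(name): 
    d=np.load('/tmp/'+name+'.npz'); return {k:d[k] for k in d}
def cam(f):
    F=200/np.tan(np.radians(float(f['fovy']))/2)
    return F
def ray(f,u,v):
    F=cam(f); d=np.array([(u-f['cx'])/F,(v-f['cy'])/F]); s=d.copy()
    for _ in range(20): s=d/(1+f['k1']*(s@s))
    return s
def pt(f,u,v,z=None):
    """world point from depth, or on plane z"""
    s=ray(f,u,v); T=np.linalg.inv(f['world_to_cam']); d=T[:3,:3]@np.array([s[0],-s[1],-1.]); o=T[:3,3]
    if z is None: k=float(f['depth'][int(round(v)),int(round(u))])
    else: k=(z-o[2])/d[2]
    return o+k*d
def proj(f,p):
    c=(f['world_to_cam']@np.append(p,1))[:3]; s=np.array([c[0],-c[1]])/-c[2]
    s=s*(1+f['k1']*(s@s)); return s*cam(f)+[f['cx'],f['cy']]
def crop(f,u0,v0,u1,v1,k,save): cv2.imwrite('pics/'+save,cv2.resize(f['image'][v0:v1,u0:u1,::-1],None,fx=k,fy=k,interpolation=cv2.INTER_CUBIC))
E
python3 - <<'E'
from h import *
a=grab('top'); b=grab('scene')
cv2.imwrite('pics/a.png',cv2.resize(np.vstack([a['image'],b['image']])[:,:,::-1],None,fx=.75,fy=.75))
print(a['fovy'],a['k1'],np.linalg.inv(a['world_to_cam'])[:3],np.linalg.inv(b['world_to_cam'])[:3])
o=status.get_obs();print(o)
E
```

```text
44.52676493002989 -0.12108142912971821 [[ 0.12540144  0.97242162 -0.19664861  0.3530219 ]
 [-0.99209979  0.12220662 -0.02834693 -0.01602865]
 [-0.00353341  0.19864979  0.98006417  1.21397437]] [[ 0.53678889 -0.49778022  0.68122871  1.37840643]
 [ 0.84365646  0.30703484 -0.4404241  -0.52569823]
 [ 0.01007345  0.81113776  0.58476838  0.76554758]]
{'clock': 0.1, 'joints': array([-1.25412996,  0.47771611,  0.02235918,  1.55632704, -0.01152768,
        1.10929037, -0.08310818]), 'qvel': array([-7.62399960e-04, -9.59953287e-04, -7.82752020e-04, -1.82913127e-03,
        2.13883472e-04, -5.71038356e-05,  6.66196857e-04]), 'tau': array([ 5.01407674e-03, -5.97755671e+01,  1.61387399e+00, -2.81954026e+01,
        1.28761251e-02,  5.02936804e-03, -3.20886409e-05]), 'tcp_pos': array([0.27796993, 0.61453883, 0.23043492]), 'orientation': array([-6.62188434e-01, -3.07076286e+00,  2.50450980e-03]), 'contact_force': array([ 0.05234397, -0.02850161,  0.15327776]), 'moment': array([-0.00893814, -0.0616449 ,  0.02634244]), 'gripper_force': 0.0, 'grip_width': 0.08524236544694279}
```

View pics/a.png

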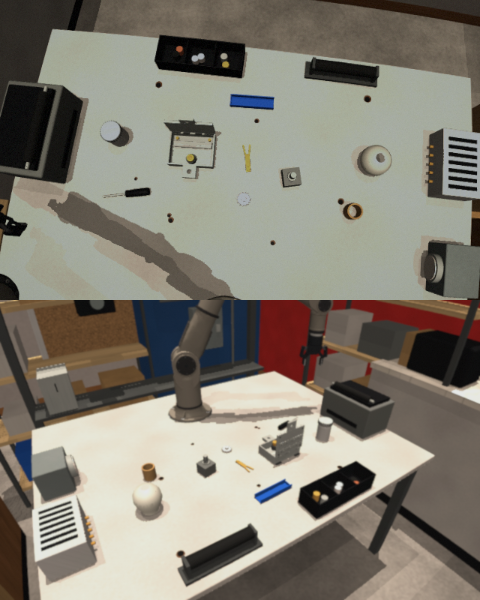

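The top view shows the housing near pixel (253,195) with its cover up, and the block with the pin near (388,235). I'll enlarge both.

Run:
```python
from h import *
f=load('top'); crop(f,205,145,415,260,3.8,'b.png')
for u,v in [(253,210),(388,235),(253,228)]: print(pt(f,u,v))
```

```text
[0.53912494 0.1809427  0.04160943]
[ 0.51365508 -0.14789881  0.08050038]
[ 0.50035632  0.18104185 -0.00051473]
```

View pics/b.png

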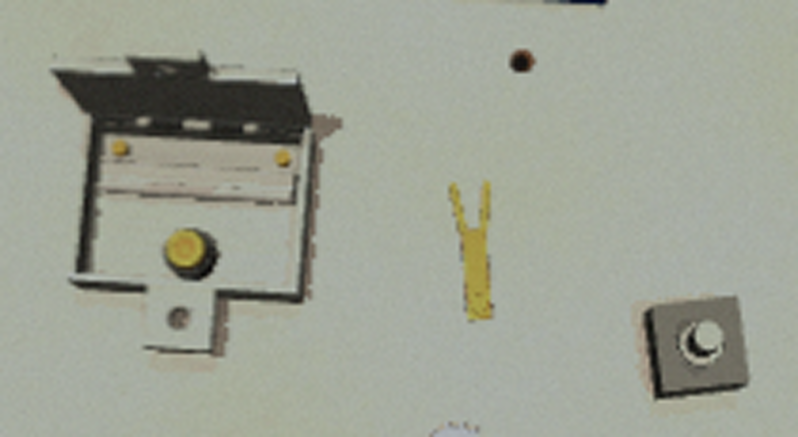

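The crop shows the lug hole at (179,318), the plunger at (187,248), the front rim corners at (72,281) and (303,299), and the pin grip top at (706,337).

```bash
cat >> h.py <<'E'
def tool(tgt,Rt=None):
    """shift in tool axes in row units to world target; turn in units"""
    o=status.get_obs(); A=R.from_rotvec(o['orientation'])
    out=(A.inv().apply(np.array(tgt)-o['tcp_pos'])/0.02).round(2)
    t=((A.inv()*Rt).as_rotvec()/np.radians(45)).round(3) if Rt is not None else None
    return out,t
E
python3 - <<'E'
from h import *
f=load('top')
P=lambda x,y,z: pt(f,205+x/3.8,145+y/3.8,z)
L=P(179,318,.04);pl=P(187,248,.044);a=P(72,281,.04);b=P(303,299,.04);g=P(706,337,.083)
for n,p in dict(lug=L,pl=pl,a=a,b=b,grip=g).items(): print(n,p)
print('w',np.linalg.norm(a-b),'lug-pl',L-pl,np.linalg.norm((L-pl)[:2]),'yaw from rim',np.degrees(np.arctan2(*( -(a-b)[0],(a-b)[1]))),'from lug',np.degrees(np.arctan2((pl-L)[1],(pl-L)[0])))
A=R.from_rotvec(status.get_obs()['orientation']);print(A.as_matrix().round(3))
E
```

```text
lug [0.49350499 0.17638224 0.04      ]
pl [0.53847367 0.17749732 0.044     ]
a [0.50841355 0.24876837 0.04      ]
b [0.5156975  0.09925474 0.04      ]
grip [ 0.5171774  -0.15378408  0.083     ]
w 0.14969095538772711 lug-pl [-0.04496867 -0.00111508 -0.004     ] 0.04498249621155047 yaw from rim 2.789109098050213 from lug 1.4204641122171033
[[-0.911  0.412 -0.001]
 [ 0.412  0.911 -0.002]
 [-0.    -0.002 -1.   ]]
```

Measurements are consistent: rim 149.7 mm wide, lug hole to plunger 45 mm, yaw about 2.5°. Now align the yaw, shut the gripper and go above the plunger.

```bash
python3 -m crank '[[0,0,0,0,0,-0.15],[0,0,0,0,0,-0.15],[0,0,0,0,0,-0.15],[0,0,0,0,0,-0.15],[-0.52,-0.97,0,0,0,0],[-0.52,-0.97,0,0,0,0],[-0.52,-0.97,0,0,0,0],[-0.52,-0.97,0,0,0,0],[-0.52,-0.97,0,0,0,0],[-0.52,-0.97,0,0,0,0],[-0.52,-0.97,0,0,0,0],[-0.52,-0.97,0,0,0,0]]' 0 40
python3 -m crank '[[-0.52,-0.97,0,0,0,0],[-0.52,-0.97,0,0,0,0],[-0.52,-0.97,0,0,0,0],[-0.52,-0.97,0,0,0,0],[-0.52,-0.97,0,0,0,0],[-0.52,-0.97,0,0,0,0],[-0.52,-0.97,0,0,0,0],[-0.52,-0.97,0,0,0,0],[-0.52,-0.97,0,0,0,0],[-0.52,-0.97,0,0,0,0],[-0.52,-0.97,0,0,0,0],[-0.52,-0.97,0,0,0,0]]'
python3 - <<'E'
from h import *
f=grab('wrist','w1.png'); c=np.radians(2.5);ex=np.array([np.cos(c),np.sin(c),0]);ey=np.array([-ex[1],ex[0],0])
Rt=R.from_matrix(np.c_[-ex,ey,[0,0,-1]])
print(status.get_obs()['tcp_pos'],tool([.5385,.1775,.06],Rt))
for p in [[.5385,.1775,.044],[.4935,.1764,.04]]: print(proj(f,p))
E
```

```text
clock: 1.3
tcp_pos: [0.3691, 0.4624, 0.2311]
orientation: [0.072, -3.141, 0.001]
contact_force: [-0.6, -0.7, -0.7]
grip_width: 0.0003
gripper_force: 0.0
clock: 2.5
tcp_pos: [0.5042, 0.2356, 0.2312]
orientation: [0.072, -3.14, 0.0]
contact_force: [0.0, 1.2, 0.1]
grip_width: -0.0002
gripper_force: 0.0
[0.50641367 0.2314018  0.2312495 ] (array([-1.48, -2.74,  8.57]), array([-0.003,  0.001, -0.003]))
[261.97253792 204.9613366 ]
[261.05733737 161.71983866]
```

View pics/w1.png

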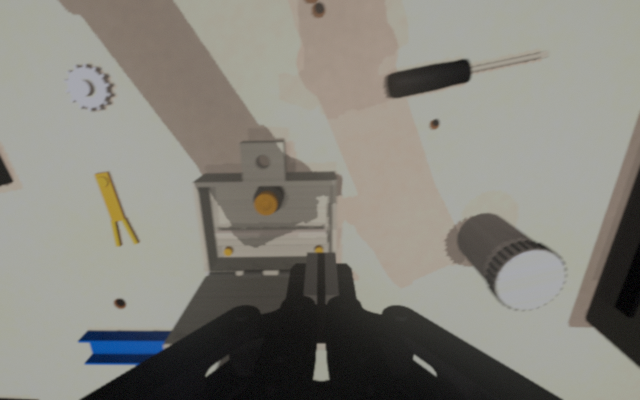

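The wrist view shows the plunger head at (266,203) and the lug hole at (263,161), a few mm from the prediction. I'll go down over the plunger.

```bash
python3 - <<'E'
from h import *
f=load('wrist')
print(pt(f,266,203,.044),pt(f,263,161,.04), pt(f,195.5,182,.04),pt(f,341,179,.04))
E
python3 -m crank '[[-0.74,-0.98,0.3,0,0,0],[-0.74,-0.98,1,0,0,0],[0,-0.7,1,0,0,0],[0,0,1,0,0,0],[0,0,1,0,0,0],[0,0,1,0,0,0],[0,0,1,0,0,0],[0,0,1,0,0,0],[0,0,1,0,0,0],[0,0,0,0,0,0],[0,0,0,0,0,0]]'
python3 - <<'E'
from h import *
f=grab('wrist','w2.png')
print(status.get_obs()['tcp_pos'],tool([.5385,.1775,.046]))
E
```

```text
[0.53613754 0.18172073 0.044     ] [0.49267043 0.17837349 0.04      ] [0.51787692 0.10835424 0.04      ] [0.50784652 0.25842856 0.04      ]
clock: 3.65
tcp_pos: [0.5359, 0.1851, 0.0654]
orientation: [0.073, -3.14, 0.0]
contact_force: [0.2, -0.2, -0.5]
grip_width: 0.0002
gripper_force: 0.0
[0.53645251 0.18537414 0.06607778] (array([-0.08, -0.4 ,  1.  ]), None)
```

View pics/w2.png

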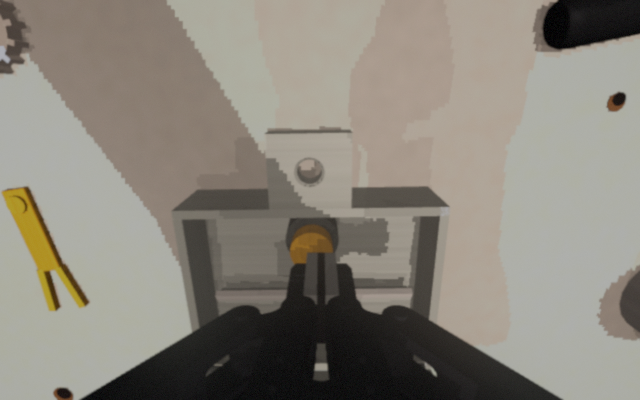

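The lug hole is at (309.5,171), the front rim's outer corners at about (174,210) and (447,207), and the plunger head at (311,~243), partly behind the fingertips.

Run:
```python
from h import *
f=load('wrist')
L=pt(f,309.5,171,.04);a=pt(f,174,210,.04);b=pt(f,447,207,.04)
print(L,a,b,np.linalg.norm(a-b),(a+b)/2,np.degrees(np.arctan2(a[0]-b[0],b[1]-a[1])))
c=np.radians(2.7);ex=np.array([np.cos(c),np.sin(c),0]);ey=np.array([-ex[1],ex[0],0])
pl=L+.045*ex; print(pl, proj(f,pl+[0,0,.004]),status.get_obs()['tcp_pos'],tool([pl[0],pl[1],.048]))
```

```text
[0.49233303 0.17911815 0.04      ] [0.51695363 0.10752453 0.04      ] [0.50857115 0.25289574 0.04      ] 0.14561268872791128 [0.51276239 0.18021014 0.04      ] 3.300172110437385
[0.53728308 0.18123794 0.04      ] [310.27531234 253.36751772] [0.53645251 0.18537414 0.06607778] (array([-0.03, -0.21,  0.9 ]), None)
```

```bash
python3 -m crank '[[0,-0.2,0.5,0,0,0],[0,0,0.4,0,0,0],[0,0,0.2,0,0,0],[0,0,0,0,0,0],[0,0,0,0,0,0]]'
python3 -m crank '[[0,0,0.2,0,0,0],[0,0,0.1,0,0,0],[0,0,0,0,0,0],[0,0,0,0,0,0]]'
```

```text
clock: 4.2
tcp_pos: [0.5361, 0.1809, 0.0434]
orientation: [0.072, -3.14, 0.001]
contact_force: [-1.9, -1.6, 2.9]
grip_width: 0.0002
gripper_force: 1.8
clock: 4.6
tcp_pos: [0.5365, 0.1812, 0.0379]
orientation: [-0.072, 3.14, 0.0]
contact_force: [-1.8, -1.6, 7.9]
grip_width: 0.0
gripper_force: 3.7
```

```bash
python3 -m crank '[[0,0,0.15,0,0,0],[0,0,0.1,0,0,0],[0,0,0,0,0,0],[0,0,0,0,0,0],[0,0,0,0,0,0]]'
```

```text
clock: 5.1
tcp_pos: [0.5367, 0.1812, 0.0367]
orientation: [-0.072, 3.14, 0.001]
contact_force: [-14.2, -5.9, 48.0]
grip_width: -0.0001
gripper_force: 23.6
```

The force jumped to 48 N at TCP z 0.037, so the plunger reached its stop. Lift, then go over and behind the cover.

```bash
python3 -m crank '[[0,0,-0.5,0,0,0],[0,0,-1,0,0,0],[0,0,-1,0,0,0],[0,0,-1,0,0,0],[0,0,-1,0,0,0],[0,0,-1,0,0,0],[0,0,-1,0,0,0],[0,0,-1,0,0,0],[0,0,-1,0,0,0],[0,0,-1,0,0,0],[-0.8,0,-1,0,0,0],[-1,0,0,0,0,0]]'
python3 -m crank '[[-1,0,0,0,0,0],[-1,0,0,0,0,0],[-1,0,0,0,0,0],[-1,0,0,0,0,0],[-1,0,0,0,0,0],[0,0,0.5,0,0,0],[0,0,1,0,0,0],[0,0,1,0,0,0],[0,0,1,0,0,0],[0,0,1,0,0,0],[0,0,0.5,0,0,0],[0,0,0,0,0,0]]'
python3 - <<'E'
from h import *
f=grab('scene'); u,v=proj(f,[.62,.18,.1]).astype(int); print(u,v); crop(f,u-80,v-70,u+80,v+50,5,'c1.png')
E
```

```text
clock: 6.3
tcp_pos: [0.5737, 0.1842, 0.2456]
orientation: [-0.075, 3.136, 0.004]
contact_force: [0.7, 0.4, 0.1]
grip_width: -0.0001
gripper_force: 0.0
clock: 7.5
tcp_pos: [0.6702, 0.1876, 0.1402]
orientation: [0.074, -3.137, 0.001]
contact_force: [-0.2, -0.6, -0.1]
grip_width: -0.0002
gripper_force: 0.0
383 185
```

View pics/c1.png

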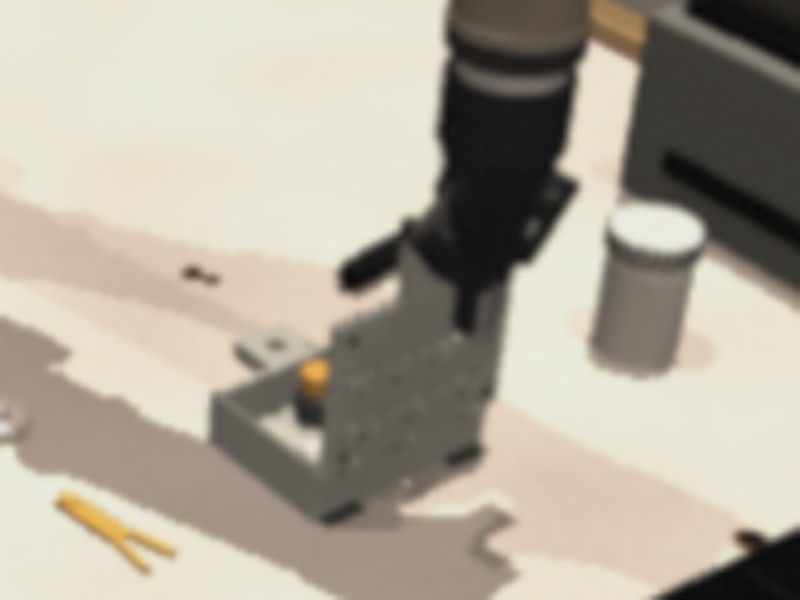

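The shut fingers stand behind the upright cover (tip at about (467,325)) and are clear of it. Now swing it along the arc.

```bash
python3 -m crank '[[0.5,0,0.05,0,0,0],[0.5,0,0.05,0,0,0],[0.5,0,0.1,0,0,0],[0.6,0,0.1,0,0,0],[0.6,0,0.1,0,0,0],[0.6,0,0.1,0,0,0],[0.6,0,0.15,0,0,0],[0,0,0,0,0,0]]'
python3 -m crank '[[0.5,0,0.32,0,0,0],[0.5,0,0.33,0,0,0],[0.45,0,0.45,0,0,0],[0.4,0,0.47,0,0,0],[0.3,0,0.5,0,0,0],[0.3,0,0.6,0,0,0],[0,0,0,0,0,0]]'
```

```text
clock: 8.35
tcp_pos: [0.5921, 0.1841, 0.1294]
orientation: [0.074, -3.14, -0.0]
contact_force: [-0.3, -0.1, 0.2]
grip_width: -0.0002
gripper_force: 0.0
clock: 9.05
tcp_pos: [0.5428, 0.1812, 0.0735]
orientation: [0.074, -3.136, 0.002]
contact_force: [0.3, -0.6, -0.9]
grip_width: 0.0
gripper_force: 0.0
```

Run:
```python
from h import *
f=grab('scene'); u,v=proj(f,[.58,.18,.1]).astype(int); crop(f,u-80,v-70,u+80,v+50,5,'c2.png')
print(status.get_obs()['tcp_pos'],status.get_obs()['contact_force'])
```

```text
[0.5439438  0.18142687 0.07453775] [0.73444132 0.24193635 0.2824021 ]
```

View pics/c2.png

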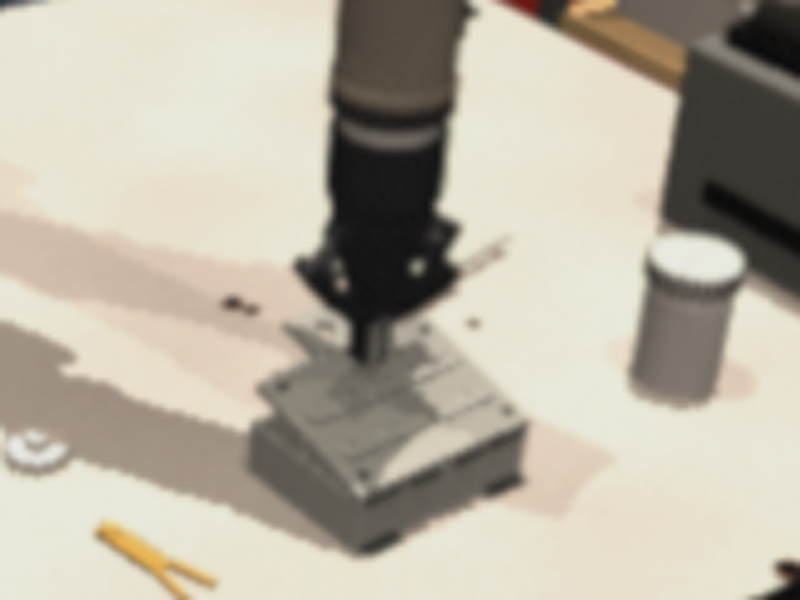

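The cover follows the fingers and is about 15° open (fingertip at (370,355)). Continue down.

```bash
python3 -m crank '[[0.15,0,0.35,0,0,0],[0.05,0,0.35,0,0,0],[0,0,0.3,0,0,0],[0,0,0.2,0,0,0],[0,0,0.1,0,0,0],[0,0,0,0,0,0],[0,0,0,0,0,0]]'
```

```text
clock: 9.8
tcp_pos: [0.5413, 0.1816, 0.05]
orientation: [-0.073, 3.141, 0.0]
contact_force: [-1.4, -0.3, 2.1]
grip_width: 0.0002
gripper_force: 0.8
```

```bash
python3 -m crank '[[0,0,0.12,0,0,0],[0,0,0,0,0,0],[0,0,0,0,0,0]]'
python3 -m crank '[[0,0,-0.5,0,0,0],[0,0,-1,0,0,0],[0,0,-1,0,0,0],[0,0,-1,0,0,0],[0,-0.5,-1,0,0,0],[0,-1,-1,0,0,0],[0,-1,-0.5,0,0,0],[0.1,-1,0,0,0,0],[0.1,-1,0,0,0,0],[0.1,-1,0,0,0,0],[0.1,-1,0,0,0,0],[0.1,-1,0,0,0,0]]' 0.5
python3 -m crank '[[0.1,-1,0,0,0,0],[0.1,-1,0,0,0,0],[0.1,-1,0,0,0,0],[0,-1,0,0,0,0],[0,-1,0,0,0,0],[0,-1,0,0,0,0],[0,-1,0,0,0,0],[0,-1,0,0,0,0],[0,-1,0,0,0,0],[0,0,0,0,0,0],[0,0,0,0,0,0]]' 0.5
python3 - <<'E'
from h import *
f=grab('wrist','w3.png'); print(status.get_obs()['tcp_pos'],tool([.517,-.154,.1]))
print(proj(f,[.517,-.154,.083]))
E
```

```text
clock: 10.1
tcp_pos: [0.5413, 0.1816, 0.0481]
orientation: [-0.073, 3.141, 0.0]
contact_force: [-4.2, -0.8, 6.7]
grip_width: 0.0001
gripper_force: 3.7
clock: 11.3
tcp_pos: [0.5385, 0.0303, 0.1681]
orientation: [-0.073, 3.139, 0.0]
contact_force: [-0.4, 0.1, 0.3]
grip_width: 0.0427
gripper_force: 0.0
clock: 12.4
tcp_pos: [0.5407, -0.1488, 0.1678]
orientation: [-0.072, 3.14, 0.0]
contact_force: [-0.2, -0.4, -0.7]
grip_width: 0.0429
gripper_force: 0.0
[ 0.54072723 -0.14792212  0.16769289] (array([ 1.2 , -0.25,  3.38]), None)
[312.26889753 178.61035428]
```

View pics/w3.png

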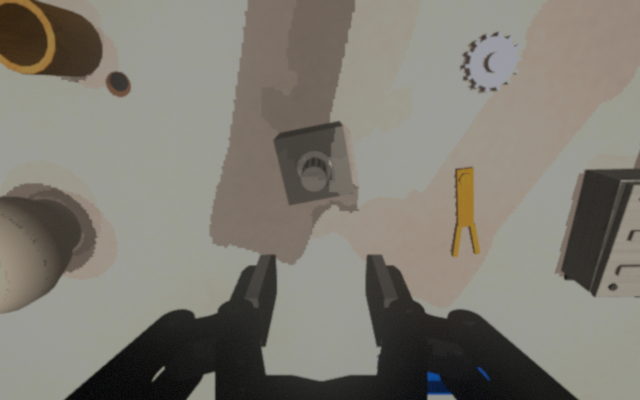

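The grip top is at (313.5,179), matching the prediction within 2 px. Now take the pin.

```bash
python3 -c "
from h import *
f=load('wrist'); print(pt(f,313.5,179,.083),pt(f,313.5,179)); print(tool(pt(f,313.5,179,.083)))"
python3 -m crank '[[0.6,-0.12,0,0,0,0],[0.6,-0.1,0,0,0,0],[0,0,1,0,0,0],[0,0,1,0,0,0],[0,0,1,0,0,0],[0,0,1,0,0,0],[0,0,1,0,0,0],[0,0,0.5,0,0,0],[0,0,0.25,0,0,0],[0,0,0,0,0,0],[0,0,0,0,0,0]]'
```

```text
[ 0.51724271 -0.15312831  0.083     ] [ 0.51751853 -0.153139    0.08197204]
(array([ 1.19, -0.21,  4.23]), None)
clock: 13.55
tcp_pos: [0.5171, -0.1545, 0.0532]
orientation: [-0.073, 3.14, -0.0]
contact_force: [-0.1, 0.3, -0.3]
grip_width: 0.0429
gripper_force: 0.0
```

```bash
python3 -m crank '[[0,0.07,0.08,0,0,0],[0,0,0,0,0,0],[0,0,0,0,0,0],[0,0,0,0,0,0],[0,0,0,0,0,0],[0,0,0,0,0,0]]' 0 80
python3 -m crank '[[0,0,-0.25,0,0,0],[0,0,-0.5,0,0,0],[0,0,-1,0,0,0],[0,0,-1,0,0,0],[0,0,-1,0,0,0],[0,0,-1,0,0,0],[0,0,-0.5,0,0,0],[0,0,0,0,0,0]]'
```

```text
clock: 14.15
tcp_pos: [0.5172, -0.1533, 0.0516]
orientation: [-0.072, 3.14, -0.001]
contact_force: [-0.4, -1.2, 6.3]
grip_width: 0.016
gripper_force: 78.0
clock: 14.95
tcp_pos: [0.5175, -0.1528, 0.1574]
orientation: [-0.073, 3.138, 0.0]
contact_force: [-0.1, 0.1, -1.6]
grip_width: 0.0159
gripper_force: 78.6
```

```bash
python3 -m crank '[[-0.1,0.5,0,0,0,0],[-0.1,1,0,0,0,0],[-0.1,1,0,0,0,0],[-0.1,1,0,0,0,0],[-0.1,1,0,0,0,0],[-0.1,1,0,0,0,0],[-0.1,1,0,0,0,0],[-0.1,1,0,0,0,0],[-0.1,1,0,0,0,0],[-0.1,1,0,0,0,0],[-0.1,1,0,0,0,0],[-0.1,1,0,0,0,0]]'
python3 -m crank '[[-0.1,1,0,0,0,0],[-0.1,1,0,0,0,0],[-0.1,1,0,0,0,0],[0,1,0,0,0,0],[0,1,0,0,0,0],[0,0.1,1,0,0,0],[0,0,1,0,0,0],[0,0,0,0,0,0],[0,0,0,0,0,0],[0,0,0,0,0,0]]'
python3 - <<'E'
from h import *
f=grab('wrist'); crop(f,220,80,420,230,4,'w4.png'); print(status.get_obs()['tcp_pos'],status.get_obs()['orientation'])
print(proj(f,[.4925,.178,.05]))
E
```

```text
clock: 16.15
tcp_pos: [0.5288, 0.0796, 0.1545]
orientation: [0.074, -3.138, 0.0]
contact_force: [0.1, 0.5, -0.6]
grip_width: 0.0159
gripper_force: 78.6
clock: 17.15
tcp_pos: [0.5315, 0.1803, 0.1164]
orientation: [-0.073, 3.14, 0.0]
contact_force: [0.8, 0.3, 0.2]
grip_width: 0.0163
gripper_force: 78.6
[0.53174968 0.18029961 0.11664921] [-7.24267403e-02  3.13965526e+00  8.60451329e-04]
[317.09621897 162.88694619]
```

View pics/w4.png

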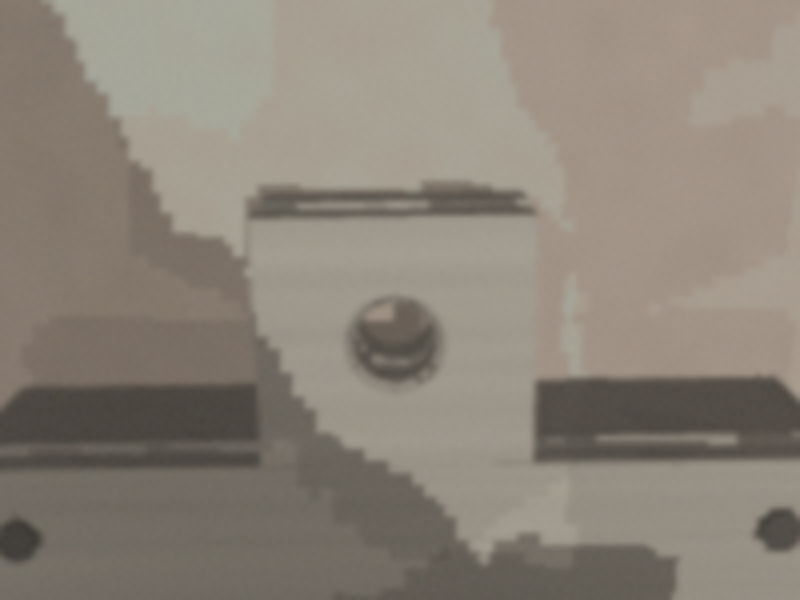

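The cover hole is centred at crop (396,341), i.e. pixel (319,165.3). Next, where the pin sits in the fingers.

Run:
```python
from h import *
f=load('wrist'); crop(f,250,200,400,320,5,'w5.png')
H=pt(f,319,165.25,.0525); print(H, pt(f,319,165.25,.048),[float(f['depth'][165,u]) for u in (300,335)],pt(f,300,165),pt(f,338,165))
o=status.get_obs();A=R.from_rotvec(o['orientation'])
for d in (-.039,-.005,0): print(proj(f,o['tcp_pos']+A.apply([0,0,-d])))
```

```text
[0.49340808 0.17925895 0.0525    ] [0.49441624 0.17928151 0.048     ] [0.2089506834745407, 0.2103939950466156] [0.49373819 0.16736554 0.05274084] [0.49242371 0.19107127 0.05376581]
[317.73113609 238.13952655]
[317.11637509 267.27076193]
[317.00532305 272.53485063]
```

View pics/w5.png

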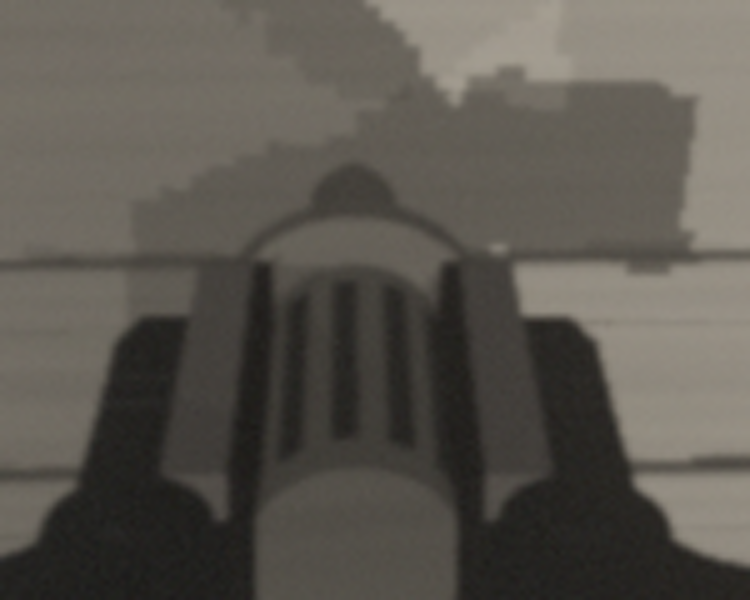

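The pin is upright in the fingers: tip's leading edge at pixel (320.6,232.6), collar's leading edge at (321,242.4). I'll compute the offset to the hole with both measured in this same picture.

Run:
```python
from h import *
f=load('wrist'); o=status.get_obs();t=o['tcp_pos']; print('cam',np.linalg.inv(f['world_to_cam'])[:3,3],'tcp',t)
c=np.radians(2.7);ex=np.array([np.cos(c),np.sin(c),0])
for zo in (.004,.005,.006):
    zc=t[2]-zo  # collar underside at zc-? zo=TCP above origin
    print(zo,'tip axis',pt(f,320.6,232.6,zc-.034)+.0028*ex,'shoulder',pt(f,320.6,232.6,zc-.028)+.005*ex,'collar lo',pt(f,321,242.4,zc)+.014*ex,'hi',pt(f,321,242.4,zc+.004)+.014*ex)
print('hole',pt(f,319,165.25,.053))
```

```text
cam [0.44739206 0.17822906 0.25789705] tcp [0.53174968 0.18029961 0.11664921]
0.004 tip axis [0.53048233 0.18196935 0.07864921] shoulder [0.52999221 0.1819522  0.08464921] collar lo [0.53155938 0.18223851 0.11264921] hi [0.52962661 0.18214625 0.11664921]
0.005 tip axis [0.53093028 0.18198948 0.07764921] shoulder [0.53044016 0.18197233 0.08364921] collar lo [0.53204258 0.18226157 0.11164921] hi [0.5301098  0.18216932 0.11564921]
0.006 tip axis [0.53137823 0.18200961 0.07664921] shoulder [0.53088811 0.18199246 0.08264921] collar lo [0.53252577 0.18228463 0.11064921] hi [0.530593   0.18219238 0.11464921]
hole [0.49329606 0.17925644 0.053     ]
```

```bash
python3 -m crank '[[0.6,-0.02,0,0,0,0],[0.7,-0.02,0,0,0,0],[0.6,-0.02,0,0,0,0],[0,0,0.5,0,0,0],[0,0,0.5,0,0,0],[0,0,0,0,0,0],[0,0,0,0,0,0],[0,0,0,0,0,0]]' - 100
python3 -m crank '[[0,0,0.2,0,0,0],[0,0,0.2,0,0,0],[0,0,0,0,0,0],[0,0,0,0,0,0]]'
```

```text
clock: 18.0
tcp_pos: [0.4938, 0.1771, 0.0959]
orientation: [-0.072, 3.141, 0.0]
contact_force: [-0.2, 1.3, -0.1]
grip_width: 0.0157
gripper_force: 97.5
clock: 18.4
tcp_pos: [0.4932, 0.1771, 0.0877]
orientation: [0.073, -3.14, 0.0]
contact_force: [0.4, -0.6, 0.3]
grip_width: 0.016
gripper_force: 97.5
```

```bash
python3 -m crank '[[0,0,0.2,0,0,0],[0,0,0.2,0,0,0],[0,0,0,0,0,0],[0,0,0,0,0,0]]'
python3 -m crank '[[0,0,0.2,0,0,0],[0,0,0.2,0,0,0],[0,0,0,0,0,0],[0,0,0,0,0,0]]'
```

```text
clock: 18.8
tcp_pos: [0.4932, 0.1771, 0.0797]
orientation: [0.073, -3.14, 0.0]
contact_force: [0.3, 0.5, 0.0]
grip_width: 0.0157
gripper_force: 97.5
clock: 19.2
tcp_pos: [0.4932, 0.1771, 0.0717]
orientation: [0.073, -3.14, 0.0]
contact_force: [-0.2, -0.2, -0.5]
grip_width: 0.0155
gripper_force: 97.5
```

```bash
python3 -m crank '[[0,0,0.25,0,0,0],[0,0,0.2,0,0,0],[0,0,0.15,0,0,0],[0,0,0,0,0,0],[0,0,0,0,0,0]]' - 120
python3 -m crank '[[0,0,0.1,0,0,0],[0,0,0.1,0,0,0],[0,0,0,0,0,0],[0,0,0,0,0,0]]'
```

```text
clock: 19.7
tcp_pos: [0.4933, 0.1771, 0.0598]
orientation: [0.073, -3.141, 0.0]
contact_force: [-0.1, 0.6, 0.2]
grip_width: 0.0152
gripper_force: 117.1
clock: 20.1
tcp_pos: [0.4933, 0.1772, 0.0558]
orientation: [-0.073, 3.141, 0.0]
contact_force: [-1.1, 0.4, 0.1]
grip_width: 0.0151
gripper_force: 117.1
```

```bash
python3 -m crank '[[0,0,0.1,0,0,0],[0,0,0.05,0,0,0],[0,0,0,0,0,0],[0,0,0,0,0,0]]'
python3 -m crank '[[0,0,0.06,0,0,0],[0,0,0,0,0,0],[0,0,0,0,0,0],[0,0,0,0,0,0]]'
```

```text
clock: 20.5
tcp_pos: [0.4936, 0.1773, 0.0544]
orientation: [-0.073, 3.14, 0.001]
contact_force: [-5.1, -1.7, 19.7]
grip_width: 0.0152
gripper_force: 119.5
clock: 20.9
tcp_pos: [0.4936, 0.1773, 0.0542]
orientation: [-0.072, 3.14, 0.001]
contact_force: [-9.4, -2.6, 30.5]
grip_width: 0.0147
gripper_force: 120.8
```

The TCP stopped at 0.0542. It was 6.6 mm above the collar at pick-up, so the collar underside is at about 0.048, the fully shut height. I'll ease the push slightly and take a final look.

```bash
python3 -m crank '[[0,0,-0.05,0,0,0],[0,0,0,0,0,0],[0,0,0,0,0,0],[0,0,0,0,0,0],[0,0,0,0,0,0]]'
python3 - <<'E'
from h import *
f=grab('scene'); u,v=proj(f,[.55,.18,.06]).astype(int); crop(f,u-60,v-50,u+60,v+40,6,'c3.png')
w=grab('wrist'); T=pt
for u,v in [(200,250),(230,240),(410,240),(440,250),(190,200)]: print(u,v,pt(w,u,v).round(4))
E
```

```text
clock: 21.4
tcp_pos: [0.4935, 0.1772, 0.0543]
orientation: [-0.072, 3.14, 0.001]
contact_force: [-6.7, -2.2, 21.8]
grip_width: 0.0151
gripper_force: 119.5
200 250 [ 0.5138  0.1006 -0.0011]
230 240 [ 5.053e-01  1.208e-01 -5.000e-04]
410 240 [ 4.999e-01  2.372e-01 -3.000e-04]
440 250 [ 0.5066  0.2582 -0.0012]
190 200 [ 4.79e-01  9.71e-02 -4.00e-04]
```

View pics/c3.png

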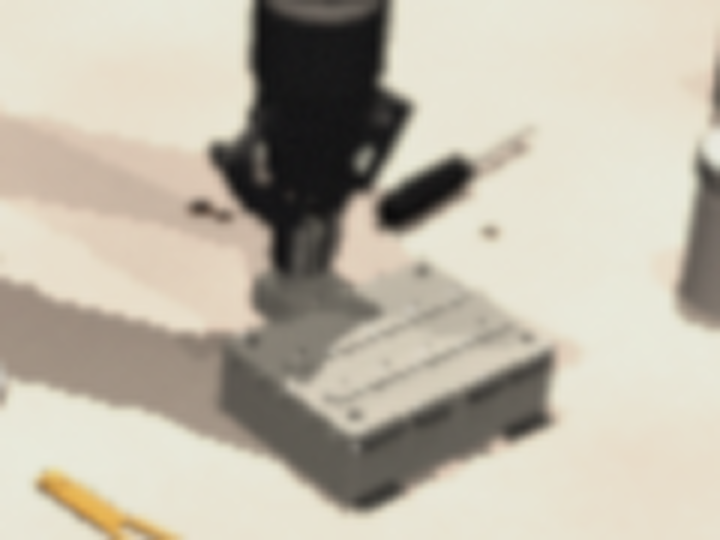

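The picture shows the cover flush on the tray with no gap along the rim (220,350)–(360,440), and the gripper holding the pin down in the lug at (300,270). I'm handing it in.

```bash
python3 -c "
from bench import r
print(r.hand_in())"
```

```text
the job is handed in; nothing more can be done
None
```

I pressed the plunger to its stop, closed the cover, pushed the pin through both holes, and handed in at about 21 s still gripping the pin and bearing down with about 22 N; the last picture shows the cover flush. The press on the plunger peaked at 48 N at the fingertips, above the 40 N limit set for the arm and gripper body; no verdict came back.

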